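# Stamp the star on a brass bar in the dial press

## Robot

A 7-joint arm with a two-finger parallel gripper is mounted at the origin on the work surface. World frame = base frame: x ahead of the robot, y to its left, z up, the work surface at z = 0. Lengths are in m, angles in rad, forces in N, time in s.
With the tool pointing down it reaches from about 0.4 to 0.85 m from the base axis. Payload 4.5 kg.
Tool frame: the origin (TCP) lies at the very end of the fingers, on their centre line; the grasp point (between the pads) lies 19 mm behind it; z points along the fingers, y is the direction in which the jaws open and shut (so a half turn about z gives the same grasp; the last joint's range is limited). The gripper opens to 88 mm and grips with 3 to 60 N. Pads are 18 mm wide; open, the fingers measure 123 mm over their backs; the gripper's body (75 mm by 187 mm) begins 45 mm behind the grasp point.
Start: joints at [0.034, 0.689, -0.195, 1.565, 0.157, 0.902, -0.215], TCP at [0.625, 0, 0.212] pointing down, gripper open.
Joint ranges: [-3.01, 3.01], [-0.46, 2.08], [-1.47, 1.51], [0.13, 2.56], [-1, 4.14], [0.04, 2.09], [-2.66, 2.66]. Speed limits (rad/s): [2.57, 2.57, 3.14, 3.14, 3.14, 3.14, 3.14].

## Interface

Orientations are given as a rotation vector (axis times angle).
In Python, from workcell import read_state, imaging, job_done gives the robot as it stands.
- The arm moves only by the tool step_arm, never from a script. Its argument "commands" is one flat list of numbers, 7 for each row, row after row: the shift along the tool's x, y, z in mm, then the turn, a rotation vector about the tool's x, y, z in rad, then the closure, from 0 (fully open) to 1 (shut). In form: [x, y, z, rx, ry, rz, grip, x, y, z, rx, ry, rz, grip, ...]. A call has 1 to 12 rows; each row is the pose to reach, as a shift and turn from the pose commanded when the call began, along the tool's axes at that moment; what a row does not reach only later rows make up. A row lasts 1/12 s, in which the tool goes at most 41.7 mm and 7.16 degrees, less where a joint would pass 70% of its speed; a pose out of reach is approached as far as the arm can. A call with a gripper value outside its range is refused whole. The fingers move at their own pace and stop on an object; "squeeze" is the grip in N (left out, the last holds). Time passes only in rows, so rows that repeat a pose let the fingers close. It gives the time, the measured TCP pose, the force and the opening at its end, in the units of the state.
- read_state(): the state, without advancing time (a new reading comes with each control period).
- imaging.get_image(name): name is "scene" or "side" or "wrist"; returns a dict with "img" (400x640x3 uint8, red, green, blue), "range_z" (400x640 float32, m along the optical axis (not along the pixel's ray), 0 where there is no reading), "mtx" (3x3 intrinsics, pixels), "cam_to_world" (4x4, takes a point from camera to world coordinates); the wrist camera has in their place "tool_from_camera" (4x4, takes a point from camera to tool coordinates, whose origin is the TCP and whose axes are the flange's). Camera axes: x right, y down, z forward; pixel columns grow to the right and rows downward; lengths in m; the calibration is good to about 2 mm. A picture is of the moment at which its call begins: read the wrist's pose just before it.
- job_done(): hands the job in, once; it reports no verdict.
The state is a dict: "time": time; "joint_positions": joint angles; "joint_vel": joint speeds; "joint_efforts": joint torques, N m; "position": TCP position; "tcp_rot": TCP orientation; "contact_force": force on the tool from outside, world axes, zero at the start; "wrist_torque": the same for the moment, N m; "width": finger opening in m.
Only numpy, scipy, OpenCV 4.12 (cv2) and the standard library are available. Lean on these libraries where they do the work, as an engineer would, in place of code of your own. Each camera call takes 0.05 s, during which the arm holds its last target. There are 200 camera calls.

## Task

Stamp the star into the brass bar: slide the bar flat into the press's guide from its open side until it is fully home against the end stop, turn the dial by its T-handle so that the star stands at the pointer, then push the hand lever right down to its stop and let it spring back up. Stamp nothing but the star and only with the bar fully home; leave the bar home in the guide with the dial still on the star, and do not disturb the other things on the bench.

Things in the scene. Friction and masses are not known exactly. Their poses are not given: they have to be found in the camera images.
- press: Grey cast hand press, fixed, 0.285 m deep (x), about 0.29 m wide (y). Origin on the bench under the dial's axis; z up, -x side faces the robot; offsets in these texts are in its axes, in m. The column (x 0.122 to 0.172, y -0.035 to 0.035) stands behind the dial; its head (top 0.180, ram 0.196 high) reaches forward over the stamping station at x 0.078, y 0. The bar's guide runs along y under it.
- blank_home (a point): where the bar's centre (half its thickness up) must be when the bar is home: 62.5 mm above the bench at press x 0.078, y 0.050; axes as the press
- bar_stop (a point): Inner end of the bar's open-topped guide: foot of the end stop's face, press x 0.078, y -0.030, on the steel bed, 60 mm above the bench. From here side rails 32 mm apart and 7.5 mm tall run along +y to a flared mouth (about 40 mm wide) at y 0.053. The dial covers the guide for y below 0.055, leaving 11 mm of height over the bed. The bar goes in from the +y side, moving to -y.
- feed_mouth (a point): Outer end of the guide's tongue, middle of its top face: press x 0.078, y 0.115, 60 mm high, level with the bed. Between y 0.053 and here the bar lies on this bare tongue, 20 mm wide, with free space for fingers beside it and past its end (the home bar sticks out 15 mm past it).
- pointer_tip (a point): tip of the fixed pointer, a dark steel triangle under the front of the press's head, pointing to -x over the dial's rear: press x 0.043, y 0, 128 mm high
- dial (a joint): Angle of the dial (rad), growing anticlockwise seen from above, about the vertical axis through the press's origin; 0 when the star is at the pointer. Starts 0.5 to 2.0, so the star must go clockwise. Turns both ways against slight friction (0.12 N m) and stays where it is left, no click stops. Range -3.1 to 3.1. At most about 1.5 rad in one grasp.
- die_plate: The dial: aluminium disc 190 mm across, top face 94 mm high, with six flat dark motifs 25 to 36 mm across, 50 mm from its axis (star, then anticlockwise square, ring, triangle, cross, crescent). Outside each, 78 mm from the axis, its die: a sprung plunger with an 18 mm steel button standing 12 mm above the disc. Origin on the bench on the dial's axis; x points from there to the star.
- star (a point): centre of the star motif, five-pointed, on top of the dial
- handle_grip (a point): Middle of the dial's black T-handle: a bar 76 mm long, 18 mm wide and 30 mm tall on a stem on the dial's axis. This point is 170 mm above the bench (bar 155 to 185 mm); the bar lies along this point's x axis, in line with the star, and turns with the dial.
- lever (a joint): Angle of the hand lever (rad): 0 at rest, raised 45 degrees above level towards the robot; grows as it is pushed down; 0.8 is its stop, lever level. A spring holds it up and brings it back by itself: it takes about 3 N at the grip to start and 8 N at the stop. It is geared to the ram, which drives down the die under the head on to the bar.
- lever_pivot (a point): lever's pivot, 150 mm above the bench, press x 0.140, y -0.165; the pivot axis is the press's y. The lever points from here to press -x.
- lever_grip (a point): Point on the lever's centre line in the middle of its black rubber grip, 185 mm from the pivot; the grip is 26 mm thick, 124 to 226 mm from the pivot. At rest about 281 mm above the bench, at the stop about 150 mm. Moves with the lever, in the upright plane at press y -0.165.
- board: grey soldering board 210 x 140 x 22 mm, fixed, on which the bar lies at the start; origin under its centre
- blank: plain brass bar, 160 mm long (x), 28 mm wide (y), 5 mm thick (z), ends fully rounded, about 0.18 kg; origin: centre of its underside. Either end and either face will do.
- blank_center (a point): centre of the brass bar at half its thickness
- spool: bystander: spool of black binding wire with white flanges, 52 mm across, 66 mm tall
- dish: bystander: white porcelain dish, 100 mm across, 35 mm tall
- hammer: bystander: hammer lying on the bench along x; origin under its middle
- tool_pot: bystander: square wooden pot 75 mm wide, 105 mm tall, with sticks and files standing in it up to 230 mm high
Things that resemble listed ones, but are neither listed nor needed, are in the scene too. Of the things that look like the blank, the smallest one is meant.

How it is judged:
On the way:
1. the lever is pushed down to its stop (over 0.75 rad) with the star at the pointer (within 0.1 rad) and the bar home (centre within 5 mm), so that the star's die presses on the bar (value of joint lever above 0.75 rad and value of joint dial between -0.1 and 0.1 rad and distance between blank_center and blank_home below 0.005 m and angle between the x axis of blank and the y axis of press, either way round below 0.08 rad and contact force between die_plate and blank above 4 N), for 0.1 s.
At the end, for the whole second after the job is handed in: the lever is back up (under 0.06 rad), the star is at the pointer (within 0.1 rad), the bar lies still, home in the guide (centre within 5 mm of its place, in line within 0.08 rad) (value of joint lever below 0.06 rad and value of joint dial between -0.1 and 0.1 rad and distance between blank_center and blank_home below 0.005 m and angle between the x axis of blank and the y axis of press, either way round below 0.08 rad and linear speed of blank below 0.01 m/s); the robot touches nothing.
It fails at once if the lever drives a die on to the bar (over 4 N) while the star is not at the pointer or the bar is not home (centre within 6 mm): the bar would be marked wrongly (contact force between die_plate and blank above 4 N and value of joint lever above 0.4 rad and not (value of joint dial between -0.12 and 0.12 rad and distance between blank_center and blank_home below 0.006 m)).
It fails at once if a bystander is moved by more than 30 mm (distance of any of spool, dish, hammer, tool_pot from where it was at the start of the episode above 0.03 m).
It also fails if it takes over 72 s, if anything falls off the work surface, if the arm or the gripper's body presses on something with over 40 N, if the wrist force passes 120 N, or if a joint passes its speed limit or range.

## Working session

There is one attempt and no reset: what is moved stays moved. The work goes in short steps, Python scripts to look and compute and a tool call to move; the robot and the scene stay as the last step left them, time stands still between calls to the robot, and variables do not carry over. Pictures are saved under pics/ and viewed, about 8 in all and at most 12, crops included, and the job is handed in when it is done.

Besides the shell and the picture viewer there is one more tool, called in YAML: its name, and indented under it one key for each argument. step_arm: Moves the arm, as the interface text tells. Its arguments: {"type":"object","properties":{"commands":{"type":"array"},"squeeze":{"type":"number"}},"required":["commands"]}

```bash
mkdir -p pics; ls; cat > h.py <<'E'
import numpy as np,cv2
from workcell import read_state, imaging, job_done
from scipy.spatial.transform import Rotation as R
def get(n):
    s=read_state(); d=imaging.get_image(n)
    if n=='wrist':
        T=np.eye(4);T[:3,:3]=R.from_rotvec(s['tcp_rot']).as_matrix();T[:3,3]=s['position']
        d['cam_to_world']=T@d['tool_from_camera']
    return d
def cloud(d):
    z=d['range_z'];v,u=np.mgrid[:z.shape[0],:z.shape[1]];K=d['mtx']
    P=np.stack([(u-K[0,2])/K[0,0]*z,(v-K[1,2])/K[1,1]*z,z],-1)
    W=P@d['cam_to_world'][:3,:3].T+d['cam_to_world'][:3,3]; W[z==0]=np.nan
    return W
def ray(d,u,v,h):
    K=d['mtx'];T=d['cam_to_world'];r=T[:3,:3]@np.array([(u-K[0,2])/K[0,0],(v-K[1,2])/K[1,1],1]);o=T[:3,3]
    return o+r*(h-o[2])/r[2]
def save(d,name): cv2.imwrite('pics/'+name,d['img'][:,:,::-1])
E
python3 - <<'E'
from h import *
s=read_state();print(s)
for n in ['scene','side']:
    d=get(n);save(d,n+'.png');np.savez(n+'.npz',**d);print(d['cam_to_world'].round(3),d['mtx'])
E
```

```text
pics
{'time': 0.0, 'joint_positions': array([ 0.03379818,  0.68996498, -0.19452313,  1.56632721,  0.15732757,
        0.9025066 , -0.21510945]), 'joint_vel': array([-0.00124593,  0.00048679, -0.00048256,  0.00014554,  0.00028343,
        0.0008767 ,  0.00030485]), 'joint_efforts': array([ 3.38560185e-04, -5.27571630e+01, -1.26686912e+00, -1.53434461e+01,
       -5.26333472e-02,  6.56995355e-03,  1.65937727e-04]), 'position': array([ 6.24327727e-01, -5.47868441e-05,  2.11526660e-01]), 'tcp_rot': array([-2.22050361e+00, -2.22072317e+00,  2.16998285e-03]), 'contact_force': array([ 0.18191031,  0.07803154, -0.06344955]), 'wrist_torque': array([ 0.01810942, -0.00473225,  0.03112606]), 'width': 0.0880432675817477}
[[-0.297  0.496 -0.816  1.682]
 [ 0.955  0.176 -0.24   0.48 ]
 [ 0.025 -0.85  -0.526  0.975]
 [ 0.     0.     0.     1.   ]] [[483.79724734   0.         321.67305323]
 [  0.         483.79724734 199.564944  ]
 [  0.           0.           1.        ]]
[[ 0.952 -0.183  0.245  0.034]
 [-0.305 -0.562  0.769 -1.123]
 [-0.003 -0.807 -0.591  1.125]
 [ 0.     0.     0.     1.   ]] [[402.87802544   0.         317.55513758]
 [  0.         402.87802544 200.17639083]
 [  0.           0.           1.        ]]
```

View pics/scene.png

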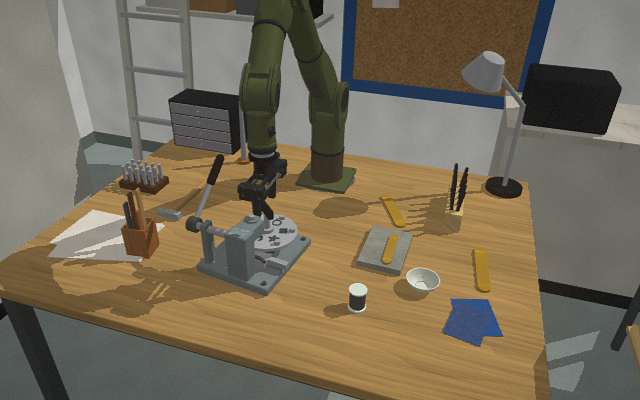

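View pics/side.png

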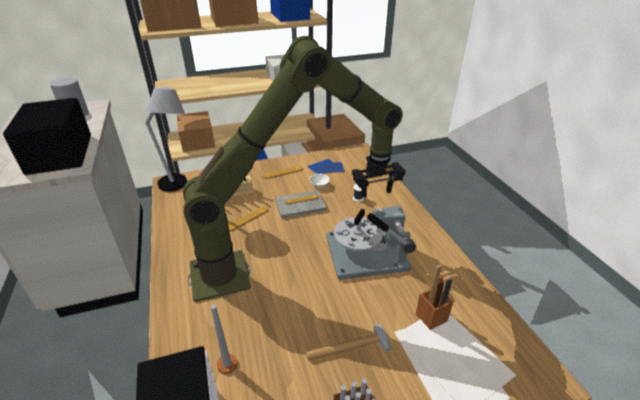

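The scene view shows the press at about (255,250) with the black T-handle over its dial, and the lever grip at (215,170). The board with a bar on it is at (388,250), and two larger look-alike bars lie at (392,210) and (481,270). The side view shows the same layout, with the hammer at (350,345).

```bash
python3 - <<'E'
from h import *
for n in ['scene','side']:
    d=dict(np.load(n+'.npz'));W=cloud(d);hsv=cv2.cvtColor(d['img'],cv2.COLOR_RGB2HSV)
    # brass
    m=((hsv[...,0]>16)&(hsv[...,0]<28)&(hsv[...,1]>170)&(hsv[...,2]>120)).astype(np.uint8)
    k,l,st,c=cv2.connectedComponentsWithStats(m)
    print(n)
    for i in range(1,k):
        if st[i,4]>60:
            p=W[l==i];p=p[~np.isnan(p[:,0])]
            if len(p)<30 or np.median(p[:,2])>.1: continue
            r=cv2.minAreaRect((p[:,:2]*1000).astype(np.float32));print('brass',c[i].round(),st[i,4],np.median(p,0).round(4),r)
    g=(hsv[...,1]<70)
    reg=(W[...,0]>.4)&(W[...,0]<1)&(W[...,1]>-.4)&(W[...,1]<.35)
    def rect(lo,hi,name,extra=True):
        m=(reg&g&(W[...,2]>lo)&(W[...,2]<hi)&extra).astype(np.uint8)
        k,l,st,c=cv2.connectedComponentsWithStats(m)
        for i in range(1,k):
            if st[i,4]>80:
                p=W[l==i];r=cv2.minAreaRect((p[:,:2]*1000).astype(np.float32))
                print(name,c[i].round(),st[i,4],p.mean(0).round(4),np.round(r[0],1),np.round(r[1],1),round(r[2],1))
    rect(.008,.04,'low');rect(.088,.1,'dial');rect(.172,.188,'head')
    b=reg&(hsv[...,2]<60)&(W[...,2]>.145)&(W[...,2]<.192)
    p=W[b]
    rect(.178,.192,'handle',hsv[...,2]<70)
E
python3 - <<'E'
import cv2
a=cv2.imread('pics/scene.png')[140:310,150:430];cv2.imwrite('pics/c1.png',cv2.resize(a,None,fx=2.8,fy=2.8,interpolation=cv2.INTER_CUBIC))
E
```

```text
scene
brass [393. 210.] 302 [0.1696 0.3109 0.0079] ((157.03363037109375, 305.03326416015625), (218.47695922851562, 39.880428314208984), 26.532398223876953)
brass [390. 249.] 229 [0.4255 0.3433 0.028 ] ((419.69622802734375, 343.1401672363281), (26.201669692993164, 159.98318481445312), 89.722412109375)
brass [481. 269.] 524 [0.4102 0.6317 0.0082] ((399.47662353515625, 631.25390625), (221.8485870361328, 39.18641662597656), 5.204668045043945)
low [255. 267.] 2105 [ 0.6447 -0.0286  0.0263] [580.3 -53.7] [261.1 288.8] 82.4
low [372. 255.] 629 [0.4706 0.2958 0.022 ] [459.3 303. ] [ 94.5 118.4] 89.5
low [357. 305.] 118 [0.7038 0.3019 0.0237] [700.  304.1] [20.9 47.3] 22.9
dial [277. 235.] 901 [0.5581 0.008  0.0949] [548.4  11.2] [189.  112.1] 0.1
dial [241. 261.] 89 [ 0.7106 -0.041   0.0942] [710.  -41.9] [38.2 77.4] 25.6
head [244. 229.] 542 [ 0.6737 -0.0433  0.1802] [663.  -43.4] [ 70.3 118.9] 78.8
side
low [312. 205.] 295 [0.4566 0.2866 0.0197] [456.6 295.1] [112.8 100.7] 0.5
low [365. 260.] 2031 [ 0.5424 -0.1168  0.026 ] [573.5 -63.9] [253.3 285.3] 81.7
dial [357. 235.] 995 [ 0.5378 -0.0449  0.0934] [539.7 -35.7] [177.3 188.4] 16.5
head [390. 213.] 298 [ 0.6625 -0.0551  0.179 ] [659.6 -51.9] [ 70.2 112.2] 82.2
```

View pics/c1.png

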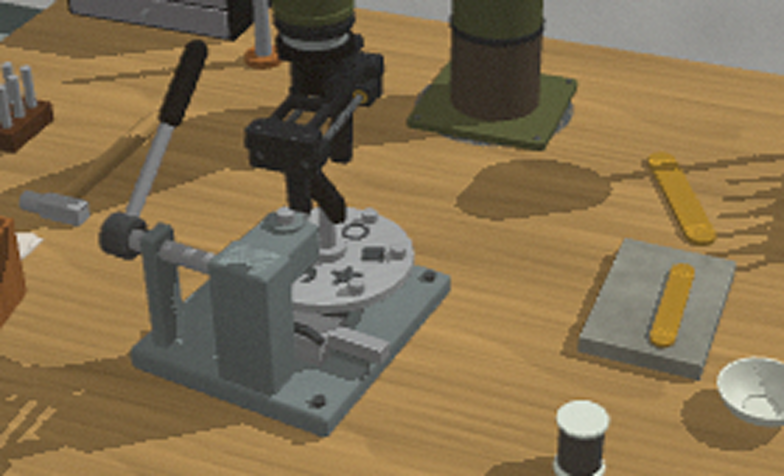

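The crop shows the star at about (347,275), so it stands towards press +x/+y, with the handle in line with it. The small bar lies along world x on the board at about (672,305). Next I'll raise the arm and look at the press with the wrist camera.

step_arm:
  commands: [0, 0, -40, 0, 0, 0, 0.5, -10, -20, -80, 0, 0, 0, 0.5, -25, -50, -120, 0, 0, 0, 0.5, -35, -70, -160, 0, 0, 0, 0.5, -35, -80, -200, 0, 0, 0, 0.5, -35, -80, -220, 0, 0, 0, 0.5, -35, -80, -220, 0, 0, 0, 0.5, -35, -80, -220, 0, 0, 0, 0.5]

```text
time: 0.77
position: [0.5456, -0.035, 0.4343]
tcp_rot: [2.22, 2.219, 0.005]
contact_force: [0.6, -0.1, -1.0]
width: 0.0441
```

```bash
python3 - <<'E'
from h import *
d=get('wrist');save(d,'w1.png');np.savez('w1.npz',**d);print(d['tool_from_camera'].round(4),d['mtx'],read_state()['position'],read_state()['width'])
E
```

```text
[[-3.000e-04 -9.644e-01 -2.643e-01  6.690e-02]
 [ 1.000e+00 -3.000e-04 -0.000e+00 -8.000e-04]
 [-0.000e+00 -2.643e-01  9.644e-01 -1.717e-01]
 [ 0.000e+00  0.000e+00  0.000e+00  1.000e+00]] [[339.49338085   0.         318.88331338]
 [  0.         339.49338085 203.35211065]
 [  0.           0.           1.        ]] [ 0.54484811 -0.03498065  0.43230096] 0.04384381273208789
```

View pics/w1.png

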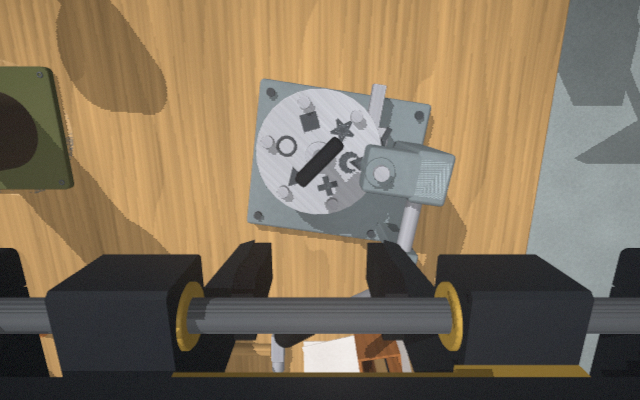

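The wrist view shows the press from above: dial centred near (318,150), T-handle from (300,182) to (340,142), star at (343,129), head at (408,172), tongue end at (378,85) and base corners at (262,80), (430,104) and (248,222). Next I'll turn these into poses.

```bash
python3 - <<'E'
from h import *
d=dict(np.load('w1.npz'));W=cloud(d);hsv=cv2.cvtColor(d['img'],cv2.COLOR_RGB2HSV)
v,u=np.mgrid[:400,:640]
def m(lo,hi,x0,x1,y0,y1): return (W[...,2]>lo)&(W[...,2]<hi)&(u>x0)&(u<x1)&(v>y0)&(v<y1)
base=m(.008,.045,225,460,60,245); p=W[base];p=W[base&(hsv[...,1]<110)]
print('base z',np.median(p[:,2]));
p=W[m(.01,.3,225,460,60,240)&(hsv[...,1]<110)]
c=[ray(d,*q,np.median(W[base][:,2]))[:2] for q in [(262,80),(430,104),(248,222)]]
print('corners',np.round(c,4));print('yaw',np.degrees(np.arctan2(*(c[1]-c[0])[::-1])),np.degrees(np.arctan2(*(c[0]-c[2])[::-1]))-90, np.linalg.norm(c[1]-c[0]),np.linalg.norm(c[0]-c[2]))
dm=m(.089,.099,230,400,70,230)&(hsv[...,1]<60)
cn,_=cv2.findContours(dm.astype(np.uint8),cv2.RETR_EXTERNAL,cv2.CHAIN_APPROX_NONE);cn=max(cn,key=cv2.contourArea)[:,0]
(e,r)=cv2.minEnclosingCircle(cn);print('dial px',e,r,ray(d,*e,.094),r/339*(d['range_z'][dm].mean()))
pts=np.array([ray(d,*q,.094)[:2] for q in cn]);left=pts[(pts[:,0]<.55)]
from scipy.optimize import least_squares
s=least_squares(lambda q:np.hypot(left[:,0]-q[0],left[:,1]-q[1])-.095,[.54,-.035],loss='soft_l1',f_scale=.002);print('dial c',s.x)
hm=(hsv[...,2]<50)&m(.165,.2,280,360,120,200)
cn,_=cv2.findContours(hm.astype(np.uint8),cv2.RETR_EXTERNAL,cv2.CHAIN_APPROX_NONE);cn=max(cn,key=cv2.contourArea)[:,0]
hp=np.array([ray(d,*q,.185)[:2] for q in cn]);print('handle',cv2.minAreaRect((hp*1000).astype(np.float32)))
print('star',ray(d,343,129,.094)[:2])
hd=m(.174,.187,350,450,130,215);hp=np.array([q[:2] for q in W[hd]]);print('head',cv2.minAreaRect((hp*1000).astype(np.float32)),W[hd][:,2].mean())
t=m(.055,.065,340,400,75,120);print('tongue',cv2.minAreaRect((W[t][:,:2]*1000).astype(np.float32)),W[t].mean(0),t.sum())
rm=m(.188,.204,360,400,150,195);print('ram',W[rm].mean(0),rm.sum())
E
```

```text
base z 0.02728556799983184
corners [[ 0.4554  0.0789]
 [ 0.7289  0.0417]
 [ 0.4196 -0.1611]]
yaw -7.739662469745567 -8.497583299947848 0.2759417583743129 0.24269236419624718
dial px (318.0, 151.0) 62.968345642089844 [ 0.54508424 -0.02698032  0.094     ] 0.09459812
dial c [ 0.54709854 -0.0315351 ]
handle ((557.09033203125, -18.5239200592041), (40.832496643066406, 16.693744659423828), 45.23898696899414)
star [0.58201914 0.00527179]
head ((658.87451171875, -48.58168411254883), (69.6156005859375, 111.16285705566406), 81.6417236328125) 0.1795478303782865
tongue ((635.5244750976562, 44.382957458496094), (52.00815200805664, 20.415058135986328), 81.60435485839844) [0.635492   0.04560278 0.05928597] 449
ram [ 0.62192822 -0.04273245  0.19504871] 217
```

step_arm:
  commands: [40, -10, 10, 0, 0, 0, 0, 80, -30, 20, 0, 0, 0, 0, 120, -50, 40, 0, 0, 0, 0, 160, -70, 50, 0, 0, 0, 0, 200, -90, 60, 0, 0, 0, 0, 240, -100, 70, 0, 0, 0, 0, 280, -110, 80, 0, 0, 0, 0, 310, -120, 90, 0, 0, 0, 0, 310, -120, 100, 0, 0, 0, 0, 310, -120, 100, 0, 0, 0, 0]

```text
time: 1.65
position: [0.4206, 0.2781, 0.3282]
tcp_rot: [-2.209, -2.229, 0.012]
contact_force: [0.3, 0.2, 0.2]
width: 0.0879
```

```bash
python3 - <<'E'
from h import *
d=get('wrist');save(d,'w2.png');np.savez('w2.npz',**d);print(read_state())
W=cloud(d);hsv=cv2.cvtColor(d['img'],cv2.COLOR_RGB2HSV)
m=((hsv[...,0]>16)&(hsv[...,0]<28)&(hsv[...,1]>170)&(hsv[...,2]>120)&(W[...,2]>.023)&(W[...,2]<.033)).astype(np.uint8)
k,l,st,c=cv2.connectedComponentsWithStats(m)
for i in range(1,k):
    if st[i,4]>200:
        cn,_=cv2.findContours((l==i).astype(np.uint8),0,1);cn=max(cn,key=len)[:,0]
        print(c[i],st[i,4],cv2.minAreaRect((np.array([ray(d,*q,.027)[:2] for q in cn])*1000).astype(np.float32)),np.median(W[l==i][:,2]))
b=(abs(W[...,2]-.022)<.003)&(hsv[...,1]<60);cn,_=cv2.findContours(b.astype(np.uint8),0,1);cn=max(cn,key=cv2.contourArea)[:,0]
print('board',cv2.minAreaRect((np.array([ray(d,*q,.022)[:2] for q in cn])*1000).astype(np.float32)))
E
```

```text
{'time': 1.7, 'joint_positions': array([-0.45504336,  0.40325011, -0.31902104,  1.73972927,  0.14268334,
        1.0283431 , -0.82010971]), 'joint_vel': array([ 0.05280844, -0.03439714,  0.05117661, -0.02928004,  0.00982815,
        0.02160713,  0.01566296]), 'joint_efforts': array([ -2.06218712, -38.65453005,  -2.81850435, -16.65451705,
        -0.23766937,  -0.25414428,  -0.1433936 ]), 'position': array([0.4226022 , 0.27543527, 0.32938175]), 'tcp_rot': array([-2.21505498, -2.22559683,  0.01059159]), 'contact_force': array([ 1.31717279,  0.01109051, -0.49319201]), 'wrist_torque': array([-0.0250573 ,  0.01594213, -0.04069225]), 'width': 0.08773834005586646}
[345.54722793 111.76078029] 974 ((440.6217041015625, 341.52935791015625), (114.211181640625, 24.6903018951416), 0.49234461784362793) 0.02628821670605508
board ((408.539794921875, 324.7846984863281), (138.9004364013672, 208.30990600585938), 87.92948150634766)
```

View pics/w2.png

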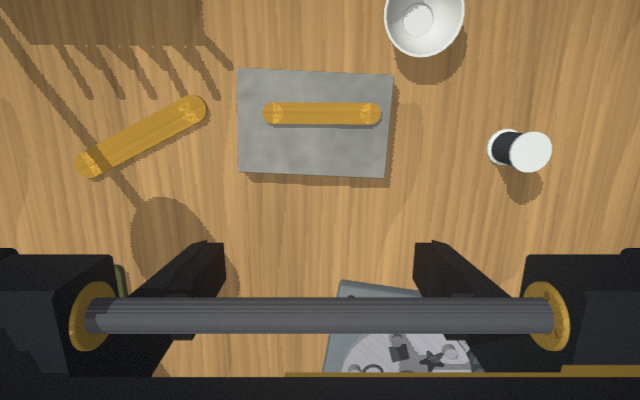

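Fitted poses: press origin about (0.545, -0.032) with yaw -8.4°, dial about 0.93 rad. The wrist view shows the bar from (262,113) to (381,113), so its centre is near (0.419, 0.342) and it lies along world x. I'll grip it 45 mm from centre, on the -x side.

step_arm:
  commands: [10, -10, 20, 0, 0, -0.12, 0, 20, -20, 40, 0, 0, -0.24, 0, 30, -30, 60, 0, 0, -0.36, 0, 40, -40, 90, 0, 0, -0.48, 0, 50, -51, 110, 0, 0, -0.6, 0, 67, -51, 130, 0, 0, -0.72, 0, 67, -51, 150, 0, 0, -0.84, 0, 67, -51, 180, 0, 0, -0.96, 0, 67, -51, 180, 0, 0, -1.08, 0, 67, -51, 180, 0, 0, -1.2, 0, 67, -51, 180, 0, 0, -1.32, 0, 67, -51, 180, 0, 0, -1.44, 0]

```text
time: 2.7
position: [0.3755, 0.3396, 0.1516]
tcp_rot: [0.201, 3.135, -0.004]
contact_force: [-0.5, 1.3, 0.2]
width: 0.0878
```

step_arm:
  commands: [0, 0, 0, 0, 0, -0.12, 0.25, 0, 0, 0, 0, 0, -0.131, 0.25, 0, 0, 0, 0, 0, -0.131, 0.25]

```text
time: 2.95
position: [0.3751, 0.3402, 0.1519]
tcp_rot: [-0.008, -3.141, 0.002]
contact_force: [0.3, 0.7, 0.7]
width: 0.0704
```

```bash
python3 - <<'E'
from h import *
d=get('wrist');save(d,'w3.png');s=read_state();print(s['position'],s['joint_positions'].round(2),s['width']);M=R.from_rotvec(s['tcp_rot']).as_matrix();print(M.round(3))
W=cloud(d);hsv=cv2.cvtColor(d['img'],cv2.COLOR_RGB2HSV)
m=((hsv[...,0]>14)&(hsv[...,0]<30)&(hsv[...,1]>130)&(hsv[...,2]>80)&(W[...,2]>.0235)&(W[...,2]<.035)).astype(np.uint8)
k,l,st,c=cv2.connectedComponentsWithStats(m)
i=1+st[1:,4].argmax()
cn,_=cv2.findContours((l==i).astype(np.uint8),0,1);cn=max(cn,key=len)[:,0]
w=np.array([ray(d,*q,.027)[:2] for q in cn])*1000
print(c[i],st[i],cv2.minAreaRect(w.astype(np.float32)),w.min(0),w.max(0),np.median(W[l==i][:,2]))
E
```

```text
[0.37490094 0.34068121 0.15203443] [-0.43  0.7  -0.65  1.97  0.65  0.7   0.08] 0.06727583192353456
[[-1.     0.005  0.   ]
 [ 0.005  1.    -0.001]
 [-0.    -0.001 -1.   ]]
[320.66942344 223.8334121 ] [ 305  150   31  147 4232] ((410.830322265625, 340.24163818359375), (142.2108612060547, 27.307119369506836), 0.41345471143722534) [339.72845995 326.95096032] [481.83538659 354.40793979] 0.026320555227847847
```

View pics/w3.png

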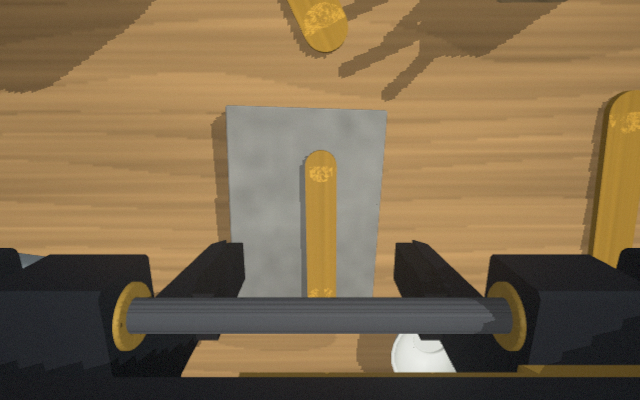

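The bar is centred between the fingers at column 320, with its near end at (320,150). Going down to it.

step_arm:
  commands: [0, 0, 40, 0, 0, 0, 0.4, 0, 0, 80, 0, 0, 0, 0.4, 0, 0, 115, 0, 0, 0, 0.4, 0, 0, 122, 0, 0, 0, 0.4, 0, 0, 126, 0, 0, 0, 0.4, 0, 0, 128, 0, 0, 0, 0.4, 0, 0, 128, 0, 0, 0, 0.4]

```text
time: 3.58
position: [0.3747, 0.3429, 0.0256]
tcp_rot: [0.001, 3.14, 0.003]
contact_force: [1.0, 0.1, 0.5]
width: 0.0529
```

step_arm:
  commands: [0, 0, 0, 0, 0, 0, 1, 0, 0, 0, 0, 0, 0, 1, 0, 0, 0, 0, 0, 0, 1, 0, 0, 0, 0, 0, 0, 1, 0, 0, 0, 0, 0, 0, 1]
  squeeze: 50

```text
time: 4.0
position: [0.3743, 0.3421, 0.0248]
tcp_rot: [0.0, 3.141, 0.001]
contact_force: [0.2, -0.4, 0.3]
width: 0.0219
```

step_arm:
  commands: [0, 0, 0, 0, 0, 0, 0.5, 0, 0, 0, 0, 0, 0, 0.45, 0, 0, 0, 0, 0, 0, 0.45]
  squeeze: 50

```text
time: 4.25
position: [0.374, 0.342, 0.0243]
tcp_rot: [-0.0, 3.142, -0.0]
contact_force: [0.2, 0.2, 0.2]
width: 0.0397
```

step_arm:
  commands: [0, 0, 1, 0, 0, 0, 0.4, 0, 0, 2, 0, 0, 0, 0.4, 0, 0, 3, 0, 0, 0, 0.4, 0, 0, 3, 0, 0, 0, 0.4]

```text
time: 4.58
position: [0.3739, 0.3419, 0.0211]
tcp_rot: [0.0, -3.141, 0.0]
contact_force: [-0.2, -0.3, -0.1]
width: 0.0529
```

```bash
python3 - <<'E'
from h import *
d=get('wrist');save(d,'w4.png');s=read_state();print(s['position'],s['width'],s['contact_force'])
W=cloud(d);hsv=cv2.cvtColor(d['img'],cv2.COLOR_RGB2HSV)
m=((hsv[...,0]>14)&(hsv[...,0]<30)&(hsv[...,1]>130)&(hsv[...,2]>60)&(W[...,2]>.0235)&(W[...,2]<.035)).astype(np.uint8)
k,l,st,c=cv2.connectedComponentsWithStats(m);i=1+st[1:,4].argmax()
cn,_=cv2.findContours((l==i).astype(np.uint8),0,1);cn=max(cn,key=len)[:,0]
w=np.array([ray(d,*q,.027)[:2] for q in cn])*1000
print(c[i],st[i],cv2.minAreaRect(w.astype(np.float32)),w.min(0),w.max(0),np.median(W[l==i][:,2]))
E
```

```text
[0.37394728 0.34191951 0.02114918] 0.05313002465073374 [ 0.19376546 -0.15736877 -0.01097882]
[318.12390772 240.62460678] [ 291  181   55  116 5722] ((371.3213195800781, 340.65948486328125), (64.0984115600586, 27.573320388793945), 0.12858331203460693) [339.27526103 326.84059063] [403.34734648 354.47782009] 0.026305369976812112
```

View pics/w4.png

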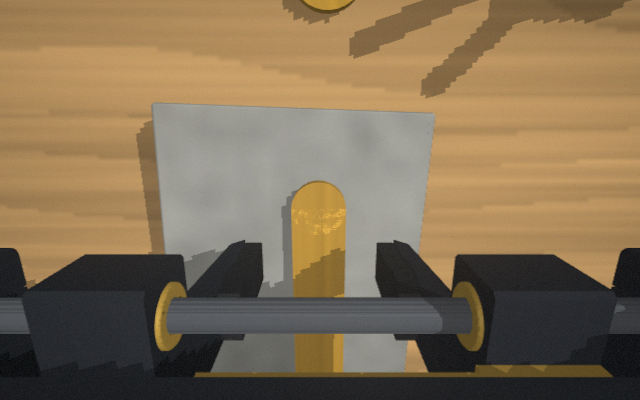

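The bar is unmoved at column 318, with the fingers either side and no contact yet. The first close passed over it, so I'll close again 3 mm lower.

step_arm:
  commands: [0, 0, 0, 0, 0, 0, 1, 0, 0, 0, 0, 0, 0, 1, 0, 0, 0, 0, 0, 0, 1, 0, 0, 0, 0, 0, 0, 1, 0, 0, 0, 0, 0, 0, 1]
  squeeze: 50

```text
time: 5.05
position: [0.3741, 0.342, 0.0213]
tcp_rot: [-0.0, 3.142, 0.0]
contact_force: [0.4, 0.0, -0.0]
width: 0.0219
```

step_arm:
  commands: [0, 0, 0, 0, 0, 0, 1, 0, 0, 0, 0, 0, 0, 1]

```text
time: 5.22
position: [0.3741, 0.342, 0.0213]
tcp_rot: [-0.0, 3.141, 0.0]
contact_force: [-0.2, -0.3, 0.4]
width: 0.0083
```

```bash
python3 - <<'E'
from h import *
d=get('wrist');save(d,'w5.png');s=read_state();print(s)
W=cloud(d);hsv=cv2.cvtColor(d['img'],cv2.COLOR_RGB2HSV)
m=((hsv[...,0]>14)&(hsv[...,0]<30)&(hsv[...,1]>130)&(hsv[...,2]>60)&(W[...,2]>.0235)&(W[...,2]<.035)).astype(np.uint8)
k,l,st,c=cv2.connectedComponentsWithStats(m);i=1+st[1:,4].argmax()
cn,_=cv2.findContours((l==i).astype(np.uint8),0,1);cn=max(cn,key=len)[:,0]
w=np.array([ray(d,*q,.027)[:2] for q in cn])*1000
print(c[i],st[i],cv2.minAreaRect(w.astype(np.float32)),w.min(0),w.max(0),np.median(W[l==i][:,2]))
E
```

```text
{'time': 5.2667, 'joint_positions': array([-0.59005   ,  0.89237678, -0.40067083,  2.04247176,  0.91587295,
        0.39296302, -0.15608776]), 'joint_vel': array([ 5.57816752e-04,  1.75994871e-03, -7.15757493e-04, -1.49416107e-04,
        2.00135987e-04,  6.94113906e-04, -2.25011806e-05]), 'joint_efforts': array([ 7.82570933e-04, -4.93718827e+01, -3.99260402e+00, -4.57418650e+00,
       -2.57048314e-02,  3.41003390e-03, -1.79208364e-04]), 'position': array([0.37402791, 0.34201829, 0.02132423]), 'tcp_rot': array([-2.89392484e-04,  3.14153580e+00,  2.95021794e-05]), 'contact_force': array([ 0.41099915, -0.22413849, -0.27341201]), 'wrist_torque': array([ 0.12442342, -0.04561045,  0.0035064 ]), 'width': 0.004401236169228445}
[318.00201867 227.74817058] [ 291  181   54  116 3963] ((371.5762634277344, 340.75177001953125), (64.33366394042969, 27.164865493774414), 1.110476016998291) [339.46103614 326.90859706] [403.64371726 354.34449698] 0.02630574367910596
```

View pics/w5.png

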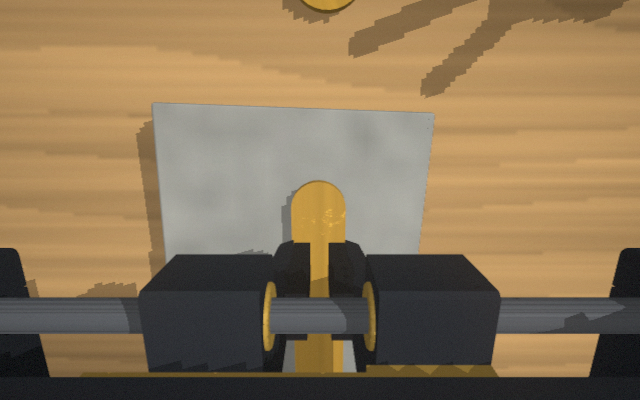

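The fingers closed over the bar without touching it; in the image they cover its edges at row 260. I'll check the fingertip depth in the tool frame against the bar's.

```bash
python3 - <<'E'
from h import *
d=get('wrist');z=d['range_z'];s=read_state()
P=cloud({**d,'cam_to_world':d['tool_from_camera']})
for q in [(318,200),(318,235),(318,260),(285,246),(285,255),(352,246),(352,255),(200,200),(350,246),(295,300)]: print(q,z[q[1],q[0]],P[q[1],q[0]].round(4))
f=P[240:370,230:400].reshape(-1,3);print(np.nanmax(f[(abs(f[:,1])<.03)&(abs(f[:,0])<.02)],0))
sd=get('side');W=cloud(sd);sc=get('scene');save(sc,'sc2.png')
W2=cloud(sc)
for n,w,i in(('side',W,sd),('scene',W2,sc)):
    hsv=cv2.cvtColor(i['img'],cv2.COLOR_RGB2HSV)
    m=(w[...,0]>.33)&(w[...,0]<.51)&(w[...,1]>.28)&(w[...,1]<.38)&(w[...,2]<.05)
    g=m&(hsv[...,1]<70)&(hsv[...,2]>80);b=m&(hsv[...,1]>150)
    print(n,np.median(w[g][:,2]),np.median(w[b][:,2]) if b.any() else None)
E
```

```text
(318, 200) 0.17228395 [ 0.0247 -0.0013 -0.0051]
(318, 235) 0.17678042 [ 0.006  -0.0013 -0.0055]
(318, 260) 0.18151987 [-0.0086 -0.0013 -0.0046]
(285, 246) 0.14837375 [ 0.0114 -0.0156 -0.0335]
(285, 255) 0.13921572 [ 0.0113 -0.0147 -0.043 ]
(352, 246) 0.14844038 [ 0.0113  0.0137 -0.0334]
(352, 255) 0.13965458 [ 0.0112  0.0128 -0.0426]
(200, 200) 0.17792612 [ 0.0233 -0.0631  0.0004]
(350, 246) 0.1487755 [ 0.0112  0.0128 -0.0331]
(295, 300) 0.07677423 [ 0.0272 -0.0062 -0.1034]
[0.0199944  0.02992408 0.00206352]
side 0.021047478069057268 0.025946300789578935
scene 0.023106960106948904 0.02806580400630565
```

```bash
python3 - <<'E'
from h import *
print(read_state()['position'],read_state()['width'])
for n in('scene','side'):
    d=get(n);w=cloud(d);save(d,n+'3.png');hsv=cv2.cvtColor(d['img'],cv2.COLOR_RGB2HSV)
    m=(w[...,0]>.33)&(w[...,0]<.43)&(w[...,1]>.29)&(w[...,1]<.40)&(w[...,2]<.3)&(w[...,2]>.03)&(hsv[...,2]<70)
    p=w[m];print(n,m.sum())
    for lo in np.arange(.03,.12,.01):
        q=p[(p[:,2]>=lo)&(p[:,2]<lo+.01)]
        if len(q):print(lo.round(2),len(q),q.min(0).round(3),q.max(0).round(3))
a=cv2.imread('pics/scene3.png')[170:290,300:460];b=cv2.imread('pics/side3.png')[130:250,240:400]
cv2.imwrite('pics/c3.png',cv2.resize(np.hstack([a,b]),None,fx=2.5,fy=2.5,interpolation=cv2.INTER_CUBIC))
E
```

```text
[0.37403366 0.34202225 0.02134158] 0.00046894899896860224
scene 1271
0.04 2 [0.38  0.34  0.048] [0.38 0.35 0.05]
0.05 19 [0.379 0.33  0.052] [0.385 0.357 0.06 ]
0.06 19 [0.374 0.328 0.06 ] [0.386 0.358 0.07 ]
0.07 32 [0.362 0.329 0.07 ] [0.391 0.359 0.08 ]
0.08 21 [0.364 0.33  0.08 ] [0.39  0.359 0.09 ]
0.09 29 [0.369 0.329 0.09 ] [0.391 0.361 0.1  ]
0.1 6 [0.383 0.33  0.1  ] [0.389 0.359 0.106]
0.11 9 [0.373 0.322 0.112] [0.409 0.366 0.12 ]
side 509
0.05 3 [0.365 0.323 0.054] [0.374 0.33  0.059]
```

View pics/c3.png

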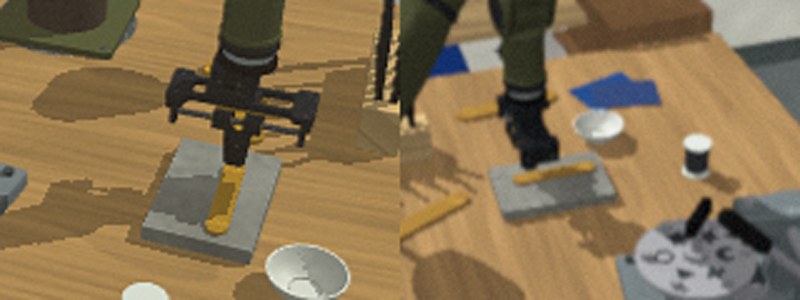

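Both side views show the fingertips really at z ≈ 0.049 while the state reports 0.021. The wrist view agrees: the tip is about 28 mm short of the reported TCP. I'll treat the real tip as reported z + 28 mm and confirm it by touch on the board.

step_arm:
  commands: [0, 0, 0, 0, 0, 0, 0.4, 0, 0, 0, 0, 0, 0, 0.4, 0, 0, 0, 0, 0, 0, 0.4, 0, 0, 0, 0, 0, 0, 0.4, 0, 0, 0, 0, 0, 0, 0.4, 0, 0, 0, 0, 0, 0, 0.4, 0, 0, 5, 0, 0, 0, 0.4, 0, 0, 10, 0, 0, 0, 0.4, 0, 0, 15, 0, 0, 0, 0.4, 0, 0, 20, 0, 0, 0, 0.4, 0, 0, 22, 0, 0, 0, 0.4, 0, 0, 22, 0, 0, 0, 0.4]

```text
time: 6.52
position: [0.3737, 0.3418, -0.0014]
tcp_rot: [0.001, -3.141, 0.002]
contact_force: [0.0, 0.7, 0.8]
width: 0.053
```

step_arm:
  commands: [0, 0, 1, 0, 0, 0, 0.4, 0, 0, 2, 0, 0, 0, 0.4, 0, 0, 2, 0, 0, 0, 0.4, 0, 0, 2, 0, 0, 0, 0.4]

```text
time: 6.85
position: [0.3741, 0.3421, -0.0026]
tcp_rot: [-0.0, 3.141, 0.0]
contact_force: [-0.3, 0.2, 0.2]
width: 0.0526
```

step_arm:
  commands: [0, 0, 1, 0, 0, 0, 0.4, 0, 0, 1, 0, 0, 0, 0.4, 0, 0, 2, 0, 0, 0, 0.4, 0, 0, 2, 0, 0, 0, 0.4]

```text
time: 7.18
position: [0.3742, 0.3421, -0.0039]
tcp_rot: [-0.0, 3.141, 0.0]
contact_force: [-0.7, -1.2, 8.4]
width: 0.0528
```

step_arm:
  commands: [0, 0, 1, 0, 0, 0, 0.4, 0, 0, 1, 0, 0, 0, 0.4]

```text
time: 7.35
position: [0.3742, 0.3421, -0.004]
tcp_rot: [-0.001, 3.14, 0.001]
contact_force: [-3.0, -1.9, 18.3]
width: 0.0525
```

Contact is at reported z = -0.004 on a board 22 mm high, so the offset is 26 mm. I'll back off and grip.

step_arm:
  commands: [0, 0, -2.5, 0, 0, 0, 0.4, 0, 0, -2.5, 0, 0, 0, 0.6, 0, 0, -2.5, 0, 0, 0, 1, 0, 0, -2.5, 0, 0, 0, 1, 0, 0, -2.5, 0, 0, 0, 1, 0, 0, -2.5, 0, 0, 0, 1, 0, 0, -2.5, 0, 0, 0, 1]
  squeeze: 55

```text
time: 7.93
position: [0.374, 0.3419, -0.0034]
tcp_rot: [0.0, -3.141, 0.0]
contact_force: [0.7, -0.5, -1.6]
width: 0.0264
```

step_arm:
  commands: [0, 0, 0, 0, 0, 0, 1, 0, 0, 0, 0, 0, 0, 1, 0, 0, -10, 0, 0, 0, 1, 0, 0, -20, 0, 0, 0, 1, 0, 0, -40, 0, 0, 0, 1, 0, 0, -70, 0, 0, 0, 1, 0, 0, -100, 0, 0, 0, 1, 0, 0, -110, 0, 0, 0, 1]

```text
time: 8.6
position: [0.3747, 0.3433, 0.1098]
tcp_rot: [-0.0, 3.139, 0.005]
contact_force: [0.6, 1.1, -1.1]
width: 0.0264
```

```bash
cat > bar.py <<'E'
from h import *
def bar():
    d=get('wrist');s=read_state();P=cloud({**d,'cam_to_world':d['tool_from_camera']});hsv=cv2.cvtColor(d['img'],cv2.COLOR_RGB2HSV)
    m=((hsv[...,0]>12)&(hsv[...,0]<32)&(hsv[...,1]>140)&(hsv[...,2]>60)&(P[...,2]<.03)&(P[...,2]>-.06)&(abs(P[...,1])<.03))
    p=P[m];print(m.sum(),'tool x',p[:,0].min().round(4),p[:,0].max().round(4))
    f=p[p[:,0]>.012]; A=np.c_[f[:,0],f[:,1],np.ones(len(f))];c=np.linalg.lstsq(A,f[:,2],rcond=None)[0];print('z=ax+by+c',c.round(4))
    e=cv2.fitLine(f[:,:2].astype(np.float32),cv2.DIST_L2,0,.01,.01).ravel();print('mean',f.mean(0).round(4),cv2.minAreaRect((f[:,:2]*1000).astype(np.float32)))
    print(s['position'].round(4),s['width'],s['contact_force'].round(2),s['joint_positions'].round(2));return d
if __name__=='__main__': bar()
E
python3 bar.py
```

```text
8024 tool x -0.06 0.0343
z=ax+by+c [ 0.0033  0.0032 -0.0302]
mean [ 0.0224 -0.0009 -0.0301] ((23.143566131591797, -1.0168275833129883), (27.332489013671875, 22.26995277404785), 89.99343872070312)
[0.3752 0.3435 0.11  ] 0.026812310119664562 [-0.08 -0.11 -0.89] [-0.48  0.76 -0.58  2.    0.74  0.6   0.  ]
```

The bar is held level, with its centre 46 mm inward of the TCP. Now to carry and turn it to in front of the guide mouth.

step_arm:
  commands: [-20, -14, -10, 0, 0, 0.11, 1, -45, -30, -20, 0, 0, 0.23, 1, -70, -48, -20, 0, 0, 0.35, 1, -95, -66, -20, 0, 0, 0.47, 1, -120, -84, -20, 0, 0, 0.59, 1, -145, -102, -20, 0, 0, 0.71, 1, -170, -120, -20, 0, 0, 0.83, 1, -195, -138, -20, 0, 0, 0.95, 1, -220, -155, -20, 0, 0, 1.07, 1, -245, -171, -20, 0, 0, 1.19, 1, -265, -185, -20, 0, 0, 1.31, 1, -277, -193, -20, 0, 0, 1.43, 1]

```text
time: 9.65
position: [0.653, 0.1449, 0.1246]
tcp_rot: [2.069, 2.36, -0.005]
contact_force: [-0.3, -0.8, -1.8]
width: 0.0264
```

step_arm:
  commands: [0, 0, 0, 0, 0, 0.11, 1, 0, 0, 0, 0, 0, 0.22, 1, 0, 0, 0, 0, 0, 0.287, 1, 0, 0, 0, 0, 0, 0.287, 1, 0, 0, 0, 0, 0, 0.287, 1]

```text
time: 10.07
position: [0.6503, 0.1487, 0.1253]
tcp_rot: [2.375, 2.056, -0.004]
contact_force: [0.0, -0.4, -2.1]
width: 0.0266
```

```bash
cat > tgt.py <<'E'
from h import *
O=np.array([.545,-.0318]);yaw=np.radians(-8.4);c,s_=np.cos(yaw),np.sin(yaw);X=np.array([c,s_]);Y=np.array([-s_,c])
def delta(px,py,z):
    s=read_state();M=R.from_rotvec(s['tcp_rot']).as_matrix();t=np.r_[O+px*X+py*Y,z]
    print('tool mm to target',((t-s['position'])@M*1000).round(1),'yaw toolx',np.degrees(np.arctan2(M[1,0],M[0,0])).round(2),'press xy now',((s['position'][:2]-O)@np.c_[X,Y]).round(4))
if __name__=='__main__':
    import sys;delta(*map(float,sys.argv[1:]))
E
python3 bar.py; python3 tgt.py .079 .1957 .0366
python3 - <<'E'
from bar import *
d=get('wrist');save(d,'w6.png');np.savez('w6.npz',**d);W=cloud(d)
from tgt import *
L=(W[...,:2]-O)@np.c_[X,Y]
t=(abs(W[...,2]-.06)<.006)&(L[...,1]>.04)&(L[...,1]<.13)&(abs(L[...,0]-.078)<.03)
if t.sum()>50: print(t.sum(),cv2.minAreaRect((L[t]*1000).astype(np.float32)),L[t].mean(0),np.median(W[t][:,2]))
E
```

```text
8059 tool x -0.0616 0.0325
z=ax+by+c [ 0.0171 -0.0025 -0.0303]
mean [ 0.0216 -0.001  -0.03  ] ((22.2563533782959, -1.1583576202392578), (27.728240966796875, 20.501171112060547), 89.96917724609375)
[0.6504 0.1488 0.1256] 0.02672749519172749 [ 0.76 -0.19 -1.19] [-0.18  0.85 -0.23  1.5   0.24  0.82 -0.64]
tool mm to target [ 1.8  1.2 89. ] yaw toolx 81.77 press xy now [0.0779 0.1941]
57 ((104.38379669189453, 52.689727783203125), (3.658529043197632, 7.46640157699585), 71.73457336425781) [0.10397902 0.05318672] 0.06111292054334483
```

step_arm:
  commands: [2, 1, 25, 0, 0, 0, 1, 2, 1, 50, 0, 0, 0, 1, 2, 1, 70, 0, 0, 0, 1, 2, 1, 82, 0, 0, 0, 1, 2, 1, 87, 0, 0, 0, 1, 2, 1, 89, 0, 0, 0, 1, 2, 1, 89, 0, 0, 0, 1, 2, 1, 89, 0, 0, 0, 1]

```text
time: 10.83
position: [0.6534, 0.1512, 0.039]
tcp_rot: [2.377, 2.053, 0.003]
contact_force: [0.2, -0.1, -2.0]
width: 0.0264
```

```bash
python3 bar.py; python3 tgt.py .079 .0957 .0366
python3 - <<'E'
from h import *
ims=[]
for n,y,x in(('scene',190,210),('side',180,310)):
    d=get(n);ims.append(d['img'][y:y+120,x:x+130,::-1])
cv2.imwrite('pics/c4.png',cv2.resize(np.hstack(ims),None,fx=3,fy=3,interpolation=cv2.INTER_CUBIC))
E
```

```text
8082 tool x -0.061 0.0325
z=ax+by+c [ 0.0156 -0.0017 -0.0303]
mean [ 0.0216 -0.0011 -0.03  ] ((22.25662612915039, -1.1107654571533203), (27.64590072631836, 20.489240646362305), 89.97937774658203)
[0.6534 0.1512 0.0392] 0.02650807599249601 [ 0.41 -0.12 -1.18] [-0.19  0.97 -0.2   1.53  0.27  0.67 -0.67]
tool mm to target [-101.2   -1.6    2.5] yaw toolx 81.63 press xy now [0.0805 0.1969]
```

View pics/c4.png

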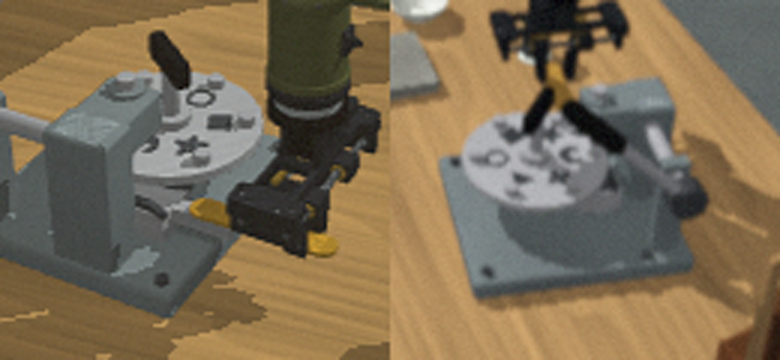

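The bar lies over the tongue with its tip at the mouth, seen at (200,210) in the scene half. Sliding it in.

step_arm:
  commands: [-12, -1.5, 1, 0, 0, 0, 1, -22, -1.5, 1, 0, 0, 0, 1, -32, -1.5, 1, 0, 0, 0, 1, -42, -1.5, 1, 0, 0, 0, 1, -52, -1.5, 1, 0, 0, 0, 1, -60, -1.5, 1, 0, 0, 0, 1, -60, -1.5, 1, 0, 0, 0, 1]

```text
time: 11.57
position: [0.6419, 0.0878, 0.0368]
tcp_rot: [2.38, 2.048, -0.003]
contact_force: [0.5, -1.2, -2.3]
width: 0.0265
```

```bash
python3 bar.py; python3 tgt.py .079 .0957 .0366
```

```text
8077 tool x -0.0613 0.0325
z=ax+by+c [ 0.0171  0.0006 -0.0304]
mean [ 0.0216 -0.0011 -0.03  ] ((22.254199981689453, -1.0953807830810547), (20.502599716186523, 27.63321876525879), 0.18284915387630463)
[0.6421 0.0898 0.0368] 0.026472993217155714 [-0.63 -0.05 -1.37] [-0.1   0.95 -0.2   1.61  0.29  0.62 -0.61]
tool mm to target [-38.8   0.7   0.3] yaw toolx 81.51 press xy now [0.0783 0.1345]
```

step_arm:
  commands: [-8, 0, 0, 0, 0, 0, 1, -16, 0, 0, 0, 0, 0, 1, -24, 0, 0, 0, 0, 0, 1, -30, 0, 0, 0, 0, 0, 1, -34, 0, 0, 0, 0, 0, 1, -34, 0, 0, 0, 0, 0, 1]

```text
time: 12.12
position: [0.637, 0.0561, 0.0368]
tcp_rot: [2.379, 2.051, -0.002]
contact_force: [-0.7, -0.5, -1.9]
width: 0.0269
```

step_arm:
  commands: [-2, 0, 0, 0, 0, 0, 1, -3, 0, 0, 0, 0, 0, 1, -4, 0, 0, 0, 0, 0, 1, -4, 0, 0, 0, 0, 0, 1]

```text
time: 12.45
position: [0.6366, 0.0543, 0.0368]
tcp_rot: [-2.377, -2.054, -0.0]
contact_force: [0.2, -0.5, -1.9]
width: 0.0266
```

step_arm:
  commands: [-1, 0, 0, 0, 0, 0, 1, -2, 0, 0, 0, 0, 0, 1, -3, 0, 0, 0, 0, 0, 1, -3, 0, 0, 0, 0, 0, 1]

```text
time: 12.78
position: [0.6366, 0.0534, 0.0371]
tcp_rot: [-2.375, -2.054, -0.004]
contact_force: [0.9, 5.0, -1.6]
width: 0.0267
```

step_arm:
  commands: [-1, 0, 0, 0, 0, 0, 1, -2, 0, 0, 0, 0, 0, 1, -2, 0, 0, 0, 0, 0, 1]

```text
time: 13.03
position: [0.6367, 0.0534, 0.0373]
tcp_rot: [-2.373, -2.054, -0.008]
contact_force: [1.6, 8.2, -1.0]
width: 0.0267
```

Stop contact: about 8 N, at the expected place. Lower, release and lift.

step_arm:
  commands: [0, 0, 1, 0, 0, 0, 1, 0, 0, 2.5, 0, 0, 0, 1, 0, 0, 2.5, 0, 0, 0, 1, 1, 0, 2.5, 0, 0, 0, 0.75, 1, 0, 2.5, 0, 0, 0, 0.5, 2, 0, 2.5, 0, 0, 0, 0.5, 3, 0, 2.5, 0, 0, 0, 0.5, 3, 0, 2.5, 0, 0, 0, 0.5]

```text
time: 13.7
position: [0.6381, 0.0527, 0.0349]
tcp_rot: [2.377, 2.052, 0.005]
contact_force: [2.9, 4.2, -1.4]
width: 0.0442
```

```bash
python3 bar.py
```

```text
7637 tool x -0.0604 0.0332
z=ax+by+c [ 0.0308  0.0052 -0.03  ]
mean [ 0.0219 -0.0025 -0.0293] ((22.60214614868164, -2.427462577819824), (21.19577407836914, 27.62899398803711), 0.019344639033079147)
[0.6381 0.0528 0.0348] 0.0437048459030809 [ 4.57  3.65 -1.33] [-0.04  0.94 -0.21  1.64  0.31  0.59 -0.57]
```

The 4–5 N is the dial's rim on the back of the open finger. I'll shift outward along the bar, then lift.

step_arm:
  commands: [6, 1, 0, 0, 0, 0, 0.57, 12, 1, 0, 0, 0, 0, 0.57, 18, 1, -10, 0, 0, 0, 0.57, 18, 1, -30, 0, 0, 0, 0.57, 18, 1, -60, 0, 0, 0, 0.57, 18, 1, -90, 0, 0, 0, 0.57, 18, 1, -120, 0, 0, 0, 0.57, 10, 0, -150, 0, 0, 0, 0.57, 0, 0, -180, 0, 0, 0, 0.57, 0, 0, -200, 0, 0, 0, 0.57, 0, 0, -200, 0, 0, 0, 0.57]

```text
time: 14.67
position: [0.6387, 0.0519, 0.2401]
tcp_rot: [2.375, 2.048, 0.01]
contact_force: [1.0, 0.3, -0.2]
width: 0.038
```

```bash
cat > look.py <<'E'
from tgt import *
def look(name):
    d=get('wrist');save(d,name);W=cloud(d);L=(W[...,:2]-O)@np.c_[X,Y];z=W[...,2];hsv=cv2.cvtColor(d['img'],cv2.COLOR_RGB2HSV)
    b=(hsv[...,0]>14)&(hsv[...,0]<30)&(hsv[...,1]>130)&(hsv[...,2]>60)&(z>.055)&(z<.075)
    if b.sum()>30:
        cn,_=cv2.findContours(b.astype(np.uint8),0,1);cn=max(cn,key=cv2.contourArea)[:,0]
        q=np.array([(ray(d,*a,.065)[:2]-O)@np.c_[X,Y] for a in cn])*1000;print('bar',cv2.minAreaRect(q.astype(np.float32)),q.min(0),q.max(0),np.median(z[b]))
    t=(abs(L[...,1]-.0)<.06)&(abs(L[...,0])<.05)&(z>.17)&(z<.2)&(hsv[...,2]<70)
    if t.sum()>30:
        cn,_=cv2.findContours(t.astype(np.uint8),0,1);cn=max(cn,key=cv2.contourArea)[:,0]
        q=np.array([(ray(d,*a,.185)[:2]-O)@np.c_[X,Y] for a in cn])*1000;print('handle press frame',cv2.minAreaRect(q.astype(np.float32)))
    m=(abs(z-.094)<.004)&(np.hypot(L[...,0],L[...,1])<.1)&(np.hypot(L[...,0],L[...,1])>.06)
    s=read_state();print(s['position'],s['width'],s['joint_positions'].round(2),s['contact_force'].round(1));return d
if __name__=='__main__':
    import sys;look(sys.argv[1])
E
python3 look.py w7.png; python3 tgt.py 0 0 .24
```

```text
bar ((76.92091369628906, 78.960693359375), (27.687807083129883, 101.60136413574219), 0.33861568570137024) [62.8845247  28.23626714] [ 90.90968881 129.74067571] 0.06428991294217734
[0.63734763 0.05227294 0.23742456] 0.03768477992257125 [-0.    0.69 -0.28  1.49  0.21  0.99 -0.49] [-0.1  0.5 -0.6]
tool mm to target [-96.6 -79.1  -3. ] yaw toolx 81.61 press xy now [0.0791 0.0967]
```

The bar's outer end is at press y = 129.7 mm, so it is home. Now over the handle, turning the jaws across it.

step_arm:
  commands: [-16, -13, 0, 0, 0, 0.1, 0.57, -32, -26, 0, 0, 0, 0.2, 0.57, -48, -39, 0, 0, 0, 0.3, 0.57, -64, -52, 0, 0, 0, 0.4, 0.57, -80, -66, 0, 0, 0, 0.5, 0.57, -97, -79, 0, 0, 0, 0.6, 0.57, -97, -79, 0, 0, 0, 0.635, 0.57, -97, -79, 0, 0, 0, 0.635, 0.57, -97, -79, 0, 0, 0, 0.635, 0.57]

```text
time: 15.47
position: [0.5434, -0.0316, 0.2337]
tcp_rot: [-2.898, -1.211, 0.002]
contact_force: [0.9, 0.2, 0.6]
width: 0.0378
```

```bash
python3 look.py w8.png; python3 tgt.py 0 0 .135;python3 - <<'E'
from h import *
d=get('wrist');P=cloud({**d,'cam_to_world':d['tool_from_camera']});v=d['img'].max(2)
t=(v<70)&(P[...,2]>.0)&(P[...,2]<.075)&(np.hypot(P[...,0],P[...,1])<.06)
print(t.sum(),cv2.minAreaRect((P[t][:,:2]*1000).astype(np.float32)),np.median(P[t],0))
E
```

```text
bar ((76.81156921386719, 85.76018524169922), (28.236215591430664, 88.28921508789062), 0.18551716208457947) [62.65124078 41.65825857] [ 91.06771343 129.90849283] 0.06434758143731345
handle press frame ((2.1474609375, 2.306743621826172), (74.48552703857422, 16.978357315063477), 56.83132553100586)
[ 0.54384935 -0.03127257  0.23372585] 0.03775318779956917 [ 0.04  0.55 -0.12  1.78  0.08  0.81 -0.89] [ 0.2 -0.6 -0.5]
tool mm to target [ 0.5  1.3 98.7] yaw toolx 45.4 press xy now [-0.0012  0.0004]
2597 ((2.074054718017578, 1.6617965698242188), (17.241527557373047, 74.41736602783203), 87.09331512451172) [0.00580611 0.00143816 0.04996374]
```

View pics/w8.png

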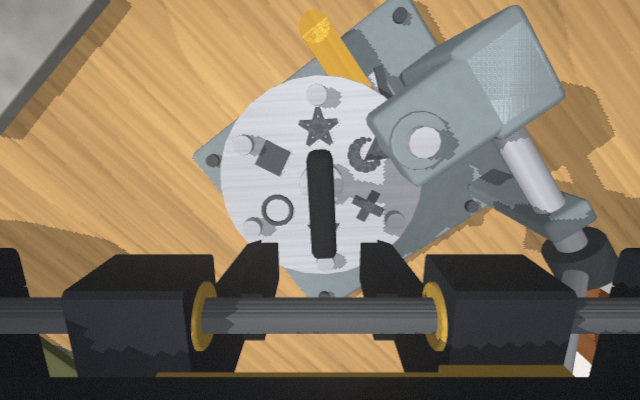

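The handle is 2.9° off the tool axis, seen from (318,155) to (323,255), with the star at (318,127). So the dial is at about 0.99 rad. I'll correct, go down and grasp.

step_arm:
  commands: [2, 1.5, 25, 0, 0, -0.05, 0.57, 2, 1.5, 50, 0, 0, -0.05, 0.57, 2, 1.5, 75, 0, 0, -0.05, 0.57, 2, 1.5, 90, 0, 0, -0.05, 0.57, 2, 1.5, 99, 0, 0, -0.05, 0.57, 2, 1.5, 99, 0, 0, -0.05, 0.57, 2, 1.5, 99, 0, 0, -0.05, 0.57]

```text
time: 16.15
position: [0.5468, -0.0315, 0.1353]
tcp_rot: [-2.868, -1.282, -0.0]
contact_force: [1.0, 0.2, 0.8]
width: 0.0381
```

step_arm:
  commands: [0, 0, 0, 0, 0, 0, 1, 0, 0, 0, 0, 0, 0, 1, 0, 0, 0, 0, 0, 0, 1, 0, 0, 0, 0, 0, 0, 1, 0, 0, 0, 0, 0, 0, 1]
  squeeze: 40

```text
time: 16.57
position: [0.5464, -0.0312, 0.1362]
tcp_rot: [-2.868, -1.281, -0.001]
contact_force: [-2.2, 1.6, 6.3]
width: 0.0174
```

```bash
python3 look.py w9.png; python3 tgt.py 0 0 .135
```

```text
bar ((76.7173843383789, 82.09786987304688), (28.416799545288086, 76.56852722167969), 0.12165895849466324) [62.48005867 43.84283681] [ 90.9996163  120.35581944] 0.06426294580716914
handle press frame ((3.862567901611328, 13.543535232543945), (48.56405258178711, 46.3416862487793), 86.95145416259766)
[ 0.5464373  -0.03117338  0.13620602] 0.018068652027034296 [ 0.04  0.69 -0.11  1.88  0.13  0.57 -0.88] [-2.6  1.3  5.9]
tool mm to target [-1.4 -0.7  1.2] yaw toolx 48.16 press xy now [0.0013 0.0008]
```

step_arm:
  commands: [0, 0, 0, 0, 0, 0.08, 1, 0, 0, 0, 0, 0, 0.18, 1, 0, 0, 0, 0, 0, 0.28, 1, 0, 0, 0, 0, 0, 0.38, 1, 0, 0, 0, 0, 0, 0.48, 1, 0, 0, 0, 0, 0, 0.58, 1, 0, 0, 0, 0, 0, 0.68, 1, 0, 0, 0, 0, 0, 0.78, 1, 0, 0, 0, 0, 0, 0.88, 1, 0, 0, 0, 0, 0, 0.96, 1, 0, 0, 0, 0, 0, 0.987, 1, 0, 0, 0, 0, 0, 0.987, 1]

```text
time: 17.62
position: [0.5462, -0.0307, 0.1362]
tcp_rot: [-3.132, 0.231, 0.0]
contact_force: [-3.4, 2.3, 6.7]
width: 0.0177
```

```bash
python3 look.py w10.png; python3 tgt.py 0 0 .135
```

```text
bar ((77.38487243652344, 92.3346176147461), (75.12643432617188, 27.373214721679688), 89.92786407470703) [63.68736651 54.75578908] [ 91.10111589 129.89672014] 0.0642907588208014
handle press frame ((13.813716888427734, -4.355812072753906), (46.38941955566406, 48.17386245727539), 59.70313262939453)
[ 0.54620959 -0.03073786  0.13620308] 0.01798655367339218 [-0.13  0.7   0.17  1.89 -0.21  0.57 -1.54] [-2.  3.  6.]
tool mm to target [-1.   1.2  1.2] yaw toolx -8.41 press xy now [0.001  0.0012]
```

Dial turned. Release, lift and check.

step_arm:
  commands: [0, 0, 0, 0, 0, 0, 0.8, 0, 0, 0, 0, 0, 0, 0.57, 0, 0, 0, 0, 0, 0, 0.57, 0, 0, 0, 0, 0, 0, 0.57, 0, 0, -25, 0, 0, 0, 0.57, 0, 0, -60, 0, 0, 0, 0.57, -10, 0, -100, 0, 0, 0, 0.57, -15, 0, -130, 0, 0, 0, 0.57, -15, 0, -150, 0, 0, 0, 0.57, -15, 0, -150, 0, 0, 0, 0.57, -15, 0, -150, 0, 0, 0, 0.57]

```text
time: 18.58
position: [0.5323, -0.03, 0.2862]
tcp_rot: [-3.133, 0.231, -0.004]
contact_force: [0.4, 1.1, 0.1]
width: 0.0382
```

```bash
python3 look.py w11.png; python3 - <<'E'
from tgt import *
d=get('wrist');v=d['img'].max(2);T=[]
W=cloud(d);L=(W[...,:2]-O)@np.c_[X,Y];r=np.hypot(L[...,0],L[...,1]);z=W[...,2]
m=((v<95)&(abs(z-.094)<.006)&(r>.03)&(r<.07)).astype(np.uint8);k,l,st,c=cv2.connectedComponentsWithStats(m)
for i in range(1,k):
    if st[i,4]>60:
        cn,_=cv2.findContours((l==i).astype(np.uint8),0,1);a=cv2.contourArea(cn[0]);h=cv2.contourArea(cv2.convexHull(cn[0]));p=(ray(d,*c[i],.094)[:2]-O)@np.c_[X,Y];print('motif',c[i].round(),st[i,4],'solid',round(a/h,2),p.round(4),'ang',np.degrees(np.arctan2(p[1],p[0])).round(1))
E
```

```text
bar ((77.44451904296875, 86.75479125976562), (86.44598388671875, 27.134580612182617), 89.937744140625) [63.867957   43.51708593] [ 91.04409458 129.9810314 ] 0.06427657695044703
handle press frame ((2.0166587829589844, 0.1803274154663086), (16.76908302307129, 73.6085205078125), 89.93950653076172)
[ 0.53140683 -0.02976417  0.28491493] 0.03757535094010445 [-0.19  0.49  0.25  1.76 -0.14  0.91 -1.6 ] [-0.3 -0.2 -0.1]
motif [349. 134.] 210 solid 0.68 [ 0.0291 -0.0329] ang -48.5
motif [363. 148.] 81 solid 0.84 [ 0.0147 -0.0475] ang -72.8
```

View pics/w11.png

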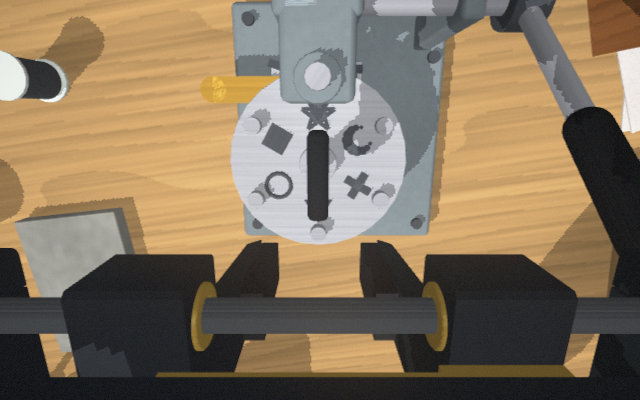

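The star stands under the pointer at (318,115), the handle is in line with the head and the bar is home. The lever grip is at the right, around (600,170). Next I'll lift, check the grip's position numerically, and go above it with the fingers closed.

step_arm:
  commands: [0, 0, -30, 0, 0, 0, 1, 0, 0, -60, 0, 0, 0, 1, 0, 0, -90, 0, 0, 0, 1, 0, 0, -100, 0, 0, 0, 1, 0, 0, -100, 0, 0, 0, 1, 0, 0, -100, 0, 0, 0, 1]

```text
time: 19.18
position: [0.5312, -0.0296, 0.3839]
tcp_rot: [3.133, -0.231, -0.003]
contact_force: [0.2, 0.1, -1.5]
width: 0.0006
```

```bash
python3 - <<'E'
from tgt import *
for n in('wrist','scene','side'):
    d=get(n);W=cloud(d);L=(W[...,:2]-O)@np.c_[X,Y];z=W[...,2];v=d['img'].max(2)
    m=(v<70)&(abs(L[...,1]+.165)<.035)&(L[...,0]<.08)&(L[...,0]>-.06)&(z>.2)&(z<.335)
    if m.sum()>20:
        p=np.c_[L[m],z[m]];s=(z[m]>.265)&(z[m]<.295);print(n,m.sum(),p.min(0).round(3),p.max(0).round(3),'at z~.28',p[s].min(0).round(3),p[s].max(0).round(3),np.median(p[s],0).round(3))
s=read_state();print(s['position'],s['joint_positions'].round(2),s['width'])
E
python3 tgt.py .028 -.165 .386
```

```text
wrist 3590 [-0.021 -0.175  0.245] [ 0.056 -0.15   0.314] at z~.28 [-0.009 -0.173  0.265] [ 0.044 -0.15   0.295] [ 0.022 -0.157  0.281]
scene 258 [-0.018 -0.172  0.241] [ 0.059 -0.146  0.317] at z~.28 [-0.005 -0.172  0.265] [ 0.047 -0.146  0.295] [ 0.024 -0.155  0.279]
side 178 [-0.022 -0.181  0.241] [ 0.056 -0.156  0.315] at z~.28 [-0.02  -0.178  0.265] [ 0.041 -0.159  0.293] [ 0.017 -0.174  0.28 ]
[ 0.53058406 -0.02953897  0.38323026] [-0.21  0.4   0.27  1.59 -0.11  1.18 -1.63] 0.00035195136140963364
tool mm to target [ 42.7 165.1  -2.8] yaw toolx -8.43 press xy now [-0.0146  0.0001]
```

step_arm:
  commands: [10, 30, 0, 0, 0, 0, 1, 20, 62, 0, 0, 0, 0, 1, 30, 95, 0, 0, 0, 0, 1, 40, 128, 0, 0, 0, 0, 1, 43, 155, 0, 0, 0, 0, 1, 43, 165, 0, 0, 0, 0, 1, 43, 165, 20, 0, 0, 0, 1, 43, 165, 50, 0, 0, 0, 1, 43, 165, 80, 0, 0, 0, 1, 43, 165, 100, 0, 0, 0, 1, 43, 165, 105, 0, 0, 0, 1, 43, 165, 105, 0, 0, 0, 1]

```text
time: 20.33
position: [0.5488, -0.1978, 0.2783]
tcp_rot: [-3.132, 0.229, 0.007]
contact_force: [-0.2, 0.0, 0.4]
width: 0.0007
```

```bash
python3 look.py w12.png;python3 tgt.py .028 -.165 .264
```

```text
bar ((77.7247085571289, 119.34564971923828), (26.99638557434082, 20.982837677001953), 0.007837491109967232) [ 64.22634757 108.85505813] [ 91.22422872 129.83716059] 0.06432746276273277
handle press frame ((3.806121826171875, -5.638896942138672), (23.137697219848633, 74.85263061523438), 89.84477996826172)
[ 0.5499127  -0.19850129  0.28002095] 0.0003927709641416948 [ 0.11  0.57  0.26  1.62 -0.17  0.98 -1.28] [ 0.5 -0.4 -0. ]
tool mm to target [-1.2  0.8 16. ] yaw toolx -8.39 press xy now [ 0.0292 -0.1642]
```

step_arm:
  commands: [-1, 0, 8, 0, 0, 0, 1, -1, 0, 16, 0, 0, 0, 1, -10, 0, 25, 0, 0, 0, 1, -18, 0, 34, 0, 0, 0, 1, -26, 0, 43, 0, 0, 0, 1, -33, 0, 53, 0, 0, 0, 1, -39, 0, 63, 0, 0, 0, 1, -45, 0, 73, 0, 0, 0, 1, -45, 0, 73, 0, 0, 0, 1]

```text
time: 21.13
position: [0.506, -0.1927, 0.2072]
tcp_rot: [3.133, -0.231, 0.003]
contact_force: [1.1, -0.1, 3.7]
width: 0.0005
```

step_arm:
  commands: [-5, 0, 11, 0, 0, 0, 1, -9, 0, 22, 0, 0, 0, 1, -13, 0, 34, 0, 0, 0, 1, -16, 0, 46, 0, 0, 0, 1, -18, 0, 58, 0, 0, 0, 1, -18, 0, 64, 0, 0, 0, 1, -18, 0, 64, 0, 0, 0, 1]

```text
time: 21.72
position: [0.4886, -0.1903, 0.1436]
tcp_rot: [3.133, -0.231, 0.002]
contact_force: [-0.2, 0.2, 8.4]
width: 0.0002
```

```bash
python3 tgt.py -.035 -.165 .137
```

```text
tool mm to target [-2.3 -0.1  6.6] yaw toolx -8.44 press xy now [-0.0327 -0.1651]
```

step_arm:
  commands: [-1, 0, 3, 0, 0, 0, 1, -1, 0, 5, 0, 0, 0, 1, -1, 0, 7, 0, 0, 0, 1, -1, 0, 9, 0, 0, 0, 1, -1, 0, 10, 0, 0, 0, 1, -1, 0, 10, 0, 0, 0, 1, -1, 0, 10, 0, 0, 0, 1]

```text
time: 22.3
position: [0.4878, -0.1902, 0.1347]
tcp_rot: [3.133, -0.231, 0.004]
contact_force: [-1.5, 1.0, 9.5]
width: 0.0008
```

step_arm:
  commands: [0, 0, 2, 0, 0, 0, 1, 0, 0, 4, 0, 0, 0, 1, 0, 0, 4, 0, 0, 0, 1, 0, 0, 4, 0, 0, 0, 1]

```text
time: 22.63
position: [0.488, -0.1902, 0.1338]
tcp_rot: [-3.133, 0.232, -0.007]
contact_force: [-7.4, 3.6, 37.6]
width: 0.0003
```

The lever is hard on its stop: 38 N, with no more travel. Hold briefly, then follow it back up.

step_arm:
  commands: [0, 0, 0, 0, 0, 0, 1, 0, 0, -1, 0, 0, 0, 1, 0, 0, -1, 0, 0, 0, 1, 1, 0, -14, 0, 0, 0, 1, 4, 0, -28, 0, 0, 0, 1, 8, 0, -44, 0, 0, 0, 1, 14, 0, -60, 0, 0, 0, 1, 22, 0, -76, 0, 0, 0, 1, 32, 0, -92, 0, 0, 0, 1, 44, 0, -110, 0, 0, 0, 1, 56, 0, -130, 0, 0, 0, 1, 62, 0, -155, 0, 0, 0, 1]

```text
time: 23.63
position: [0.5492, -0.1987, 0.2853]
tcp_rot: [-3.133, 0.23, -0.0]
contact_force: [0.4, 0.6, -0.2]
width: 0.0003
```

step_arm:
  commands: [0, 0, -35, 0, 0, 0, 1, 0, 0, -70, 0, 0, 0, 1, 0, 0, -110, 0, 0, 0, 1, 0, -30, -115, 0, 0, 0, 1, 0, -60, -115, 0, 0, 0, 1, -10, -90, -115, 0, 0, 0, 1, -20, -120, -115, 0, 0, 0, 1, -30, -150, -115, 0, 0, 0, 1, -40, -165, -115, 0, 0, 0, 1, -40, -165, -115, 0, 0, 0, 1, -40, -165, -115, 0, 0, 0, 1]

```text
time: 24.55
position: [0.5326, -0.0294, 0.3999]
tcp_rot: [3.133, -0.228, 0.001]
contact_force: [0.3, -0.5, 0.6]
width: 0.0006
```

```bash
python3 look.py w13.png; python3 - <<'E'
from tgt import *
for n in('wrist','scene','side'):
    d=get(n);W=cloud(d);L=(W[...,:2]-O)@np.c_[X,Y];z=W[...,2];v=d['img'].max(2)
    m=(v<70)&(abs(L[...,1]+.165)<.035)&(L[...,0]<.08)&(L[...,0]>-.06)&(z>.1)&(z<.335)
    if m.sum()>20:
        p=np.c_[L[m],z[m]];print(n,m.sum(),p.min(0).round(3),p.max(0).round(3),np.median(p,0).round(3))
E
```

```text
bar ((76.87289428710938, 85.38955688476562), (27.093318939208984, 89.86353302001953), 0.06468034535646439) [63.28941431 40.47311161] [ 90.47026237 130.32141531] 0.0643221291811708
handle press frame ((1.8498382568359375, 0.8059902191162109), (74.05824279785156, 16.24671173095703), 0.33533066511154175)
[ 0.53278757 -0.03081136  0.39981957] 0.0003025801864725414 [-0.21  0.39  0.28  1.55 -0.11  1.22 -1.63] [-0.6 -0.   0.1]
wrist 3129 [-0.021 -0.175  0.246] [ 0.056 -0.15   0.314] [ 0.015 -0.158  0.288]
scene 257 [-0.018 -0.173  0.242] [ 0.06  -0.147  0.316] [ 0.024 -0.156  0.279]
side 179 [-0.022 -0.181  0.237] [ 0.055 -0.159  0.314] [ 0.014 -0.173  0.282]
```

```bash
python3 -c "
from workcell import job_done;print(job_done())"
```

```text
the job is handed in; nothing more can be done
None
```

I slid the brass bar home, turned the dial to the star, pushed the lever to its stop and let it spring back. I then handed the job in at about 25 s on the robot's clock. No verdict is reported, so the stamp itself is inferred from the lever reaching its stop.

**Last checks (from camera depth and arm readings):**
- **Bar:** its outer end reads 130 mm along the guide, where home is 130 mm. It is in line within about 0.1°, and I felt the end stop at about 8 N when it went in.
- **Dial:** the handle reads within 0.4° of the star position. It was about 57° away before the turn.
- **Lever:** it met a hard stop at about 38 N with no more travel. Afterwards the grip measured the same as at rest.
- **Arm:** it stands clear above the press with no contact force.
- **Bystanders:** I did not measure them at the end, but nothing went near them.

**What disagreed or went wrong:**
- **Tool height:** the reported tool position lies about 26 mm beyond the real fingertips. My first two closes therefore passed over the bar without touching it. The cameras showed the gap, touching the board confirmed it, and I corrected every later height for it.
- **Dial nudge:** after I released the bar, the back of an open finger touched the dial's rim at about 5 N and turned it about 3°. I re-measured the dial and corrected for this before turning it.
- **Small offset:** the handle's measured centre is about 2 mm from my estimate of the press's origin. This had no visible effect.

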